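Hold the hidden bolt while the nut runner tightens it

TASK

On the capacitor rig, push the nut runner's sprung stop-release knob fully down and turn it clockwise to its stop, so that the runner starts and drags the nut and the loose bolt slowly round together. Then reach down into the gap between the bracket and the white disc, grip the bolt head that sits there and hold it from turning while the nut tightens, until it is fully tight and the runner has stalled. Finish while still gripping the bolt head, and leave the other things on the bench where they are.

Things in the scene. Friction and masses are not known exactly. Their poses are not given: they have to be found in the camera images.
- rig: The fixed rig: a dark grey base plate 300 x 170 x 14 mm carrying all the parts below. Origin on the bench, under the bolt line; rig x runs along the bolt line, away from the robot (yaw within 0.45 rad), y left, z up. The nut runner is the grey box housing, rig x -155 to -35 mm, 100 mm wide, top z 140 mm; its spindle and socket run along x at z 105 mm to the nut at the bracket.
- gap (a point): Middle of the gap's mouth, rig (78, 0, 137) mm. The gap is 50 mm wide along rig x, 53 to 103 mm, open above and at both sides (y); only the bolt is in it. On its robot side: the bracket, an upright dark plate 8 mm thick, 70 mm wide, top z 137 mm. On its far side: the white capacitor disc, 116 mm diameter, 6 mm thick, top z 130 mm.
- knob_top (a point): Centre of the top of the stop-release knob, a round upright black knob with an aluminium cap, 40 mm diameter and 26 mm tall, on top of the runner housing at rig (-95, 0) mm, free all round. Its underside stands 8 mm above the housing and its top at z 174 mm before it is pressed.
- knob_press (a joint): How far the knob is pushed down, 0 to 0.006 m; sprung: about 4 N to start it down, 9 N at the bottom. It rises again when let go.
- knob (a joint): Turn of the knob, clockwise seen from above, 0 to 1.25 rad (end stop). A key locks it at 0 unless it is pushed down about 4.2 mm or more; past 0.8 rad it may rise. Turning takes 0.03 N m. The runner is freed at about 1 rad and then runs by itself; the knob stays as turned.
- bolt_head: Steel hex bolt head in the gap behind the bracket: 19 mm across flats, 22 across corners, 18 mm long. Origin at its centre, rig (78, 0) mm, z 105 mm; x axis along the level bolt line, away from the robot. It only turns about x, so its roll varies; flats face its own y axis and every 60 degrees. 16 mm of 18 mm thick collar lies between bracket and head, 16 mm of air between head and disc.
- thread (a joint): How far the nut is run up on the bolt, rad: 1.0 is fully tight (a hard stop); it starts at -0.3 to 0.2. It rises only while the head is held from turning: thread friction, 0.03 N m, otherwise carries the bolt round with the nut.
- runner (a joint): Turn of the spindle with the nut, rad, clockwise seen from the robot. About 0 while the knob stops it; once freed it creeps at 0.25 rad/s with the bolt loose, 0.15 rad/s while the bolt is held (5 to 10 s until tight), and stalls when the nut is tight and the bolt held. Torque at most 0.08 N m: a grip of 20 to 40 N from both sides holds it, and pulls the head's flats against the pads.
- multimeter: Bystander: loose hand multimeter 170 x 85 x 43 mm, lying flat beside the rig. Origin at the centre of its underside.
- pen: Bystander: loose ballpoint pen 135 mm long with a blue cap. Origin under its middle.
- screwdriver: Bystander: loose screwdriver 170 mm long, lying beside the rig.
- parts_tray: Bystander: loose open grey tray 100 x 75 x 25 mm. Origin at the centre of its underside.
- watch: Bystander: loose steel watch band, a ring 64 mm across and 16 mm high, beyond the rig.
- adapter: Bystander: loose small upright steel and brass plug adapter, 18 mm diameter, 38 mm tall.
- spare_washer: Bystander: loose steel washer 28 mm across, 5 mm thick, lying on the rig's base plate beside the spindle.

How it is judged:
By the outcome, as a careful person would: the job done as asked, in the order asked, and still so for the second after the job is handed in, while the arm keeps its last pose, push and grip.
It also fails if it takes over 61 s, if anything falls off the work surface, if the arm or the gripper's body presses on something with over 40 N, if the wrist force passes 120 N, or if a joint passes its speed limit or range.

ROBOT

A 6-joint arm with a two-finger parallel gripper is mounted at the origin on the work surface. World frame = base frame: x ahead of the robot, y to its left, z up, the work surface at z = 0. Lengths are in m, angles in rad, forces in N, time in s.
With the tool pointing down it reaches from about 0.35 to 0.975 m from the base axis. Payload 4.9 kg.
Tool frame: the origin (TCP) lies between the finger pads, 19 mm behind the fingertips; this is the grasp point; z points along the fingers, y is the line along which they close (so a half turn about z gives the same grasp; the last joint's range is limited). The gripper opens to 85 mm and grips with 20 to 120 N. Pads are 22 mm wide; open, the fingers measure 114 mm over their backs; the gripper's body (76 mm by 85 mm) begins 54 mm behind the grasp point. The pads swing forward as they close: fully open they stand 13 mm farther back than shut.
Start: joints at [-1.264, 0.053, 1.613, -0, 1.476, -0.119], TCP at [0.258, -0.569, 0.25] pointing down, gripper open.
Joint ranges: [-3.01, 3.01], [-1.01, 2.22], [0.06, 2.58], [-1.02, 4.17], [0.09, 2.62], [-3.14, 3.14]. Speed limits (rad/s): [2.57, 2.57, 3.14, 3.14, 3.14, 3.14].

INTERFACE

Orientations are given as a unit quaternion [w, x, y, z].
In Python, from plant import manip gives the robot as it stands.
- The arm moves only by the tool move_arm, never from a script. Its argument "increments" is one flat list of numbers, 5 for each row, row after row: the shift along the tool's x, y, z in mm, then the turn about the tool's z in rad, then the opening, from 0 (shut) to 1 (fully open). In form: [tx, ty, tz, spin, jaw, tx, ty, tz, spin, jaw, ...]. A call has 1 to 8 rows; each row shifts and turns the commanded pose from where the row before left it, along the tool's axes as they then stand; what a row does not reach is not made up. A row lasts 1/12 s, in which the tool goes at most 41.7 mm and 7.16 degrees, less where a joint would pass 70% of its speed; a pose out of reach is approached as far as the arm can. A call with a gripper value outside its range is refused whole. The fingers move at their own pace and stop on an object; the grip force is fixed at half the most. Time passes only in rows, so rows that do not move let the fingers close. It gives the time, the measured TCP pose, the force, the opening and the grip force at its end, in the units of the state.
- manip.state(): the state, without advancing time (a new reading comes with each control period).
- manip.grab_frame(name): name is "side" or "top"; returns a dict with "image" (420x560x3 uint8, blue, green, red), "fov_y" (degrees; the focal length in pixels is half the picture's height over the tangent of half this angle, whatever the lens; pixels are square), "cx", "cy" (the principal point, pixels), "eye" and "rotation" of the camera in the world. Camera axes: x right, y down, z forward; pixel columns grow to the right and rows downward; lengths in m; the calibration is good to about 2 mm. A picture is of the moment at which its call begins. There is no depth.
- manip.job_done(): hands the job in; it is judged then, once.
The state is a dict: "time": time; "joint_pos": joint angles; "joint_vel": joint speeds; "joint_efforts": joint torques, N m; "tool_pos": TCP position; "tool_rot": TCP orientation; "contact_force": force on the tool from outside, world axes, zero at the start; "ft_torque": the same for the moment, N m; "gripper_width": opening from 0.0 (shut) to 1.0 (fully open); "grasp_force": force on a finger pad.
Only numpy, scipy, OpenCV 4.12 (cv2) and the standard library are available. Lean on these libraries where they do the work, as an engineer would, in place of code of your own. Each camera call takes 0.05 s, during which the arm holds its last target. There are 200 camera calls.

## Working session

There is one attempt and no reset: what is moved stays moved. The work goes in short steps, Python scripts to look and compute and a tool call to move; the robot and the scene stay as the last step left them, time stands still between calls to the robot, and variables do not carry over. Pictures are saved under pics/ and viewed, at most 10 in all, crops included, and the job is handed in when it is done.

Besides the shell and the picture viewer there is one more tool, called in YAML: its name, and indented under it one key for each argument. move_arm: Moves the arm, as the interface text tells. Its arguments: {"type":"object","properties":{"increments":{"type":"array"}},"required":["increments"]}

```bash
mkdir -p pics; ls
python3 - <<'E'
from plant import manip
import cv2,numpy as np
for n in("side","top"):
    f=manip.grab_frame(n); cv2.imwrite(f"pics/{n}0.png",f["image"])
    print(n,f["fov_y"],f["cx"],f["cy"],f["eye"],np.round(f["rotation"],4).tolist())
print(manip.state())
E
```

```text
pics
side 42.71056236317732 277.77421916064634 209.37888895751473 [0.56819079 0.80393588 0.78263328] [0.0091, -0.0109, 0.9084, -0.4179]
top 55.29476728905183 281.1921131376459 211.42762638199977 [0.49794291 0.05361954 0.93569133] [0.0345, -0.7003, 0.7116, -0.046]
{'time': 0.1, 'joint_pos': array([-1.26403772e+00,  5.33139313e-02,  1.61416158e+00,  7.80079690e-06,
        1.47601297e+00, -1.18990340e-01]), 'joint_vel': array([-0.00108909, -0.00158834, -0.00234788, -0.00075112,  0.00024239,
       -0.00069147]), 'joint_efforts': array([ 9.73792908e-05, -3.94898951e+01, -3.71366358e+01, -1.11901190e-04,
        3.86871499e-03,  8.04359416e-06]), 'tool_pos': array([ 0.25797224, -0.56868998,  0.2488687 ]), 'tool_rot': array([-9.44103273e-04,  9.77427302e-01,  2.11269898e-01, -8.49979447e-05]), 'contact_force': array([ 0.07082612, -0.02480022,  0.1570889 ]), 'ft_torque': array([-0.02761516,  0.04224429,  0.07345783]), 'grasp_force': 0.0, 'gripper_width': 0.9968116682653236}
```

View pics/side0.png

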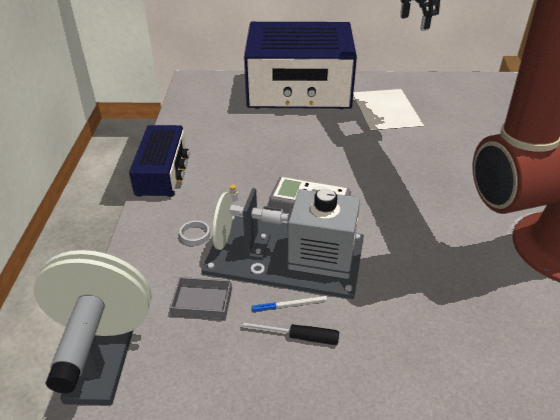

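View pics/top0.png

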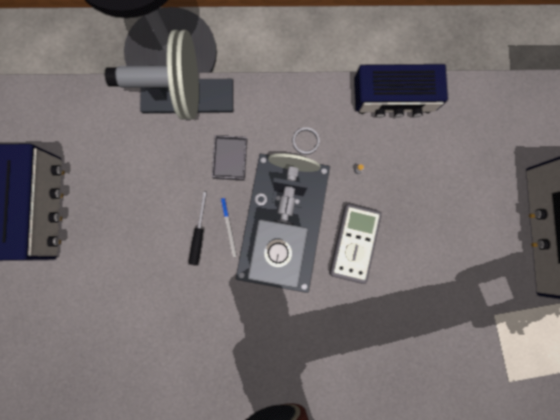

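The side view shows the runner at about (323,235), its knob at (325,199), and the bracket at (250,220) with the disc at (222,220). In the top view the knob is at (278,252), the bolt at about (291,180) and the disc at (294,160). I'll enlarge these areas next.

```bash
cat > h.py <<'E'
import numpy as np, cv2
from scipy.spatial.transform import Rotation as R
from plant import manip
def grab(n):
    return manip.grab_frame(n)
def cam(f):
    q=f["rotation"]; M=R.from_quat([q[1],q[2],q[3],q[0]]).as_matrix()
    return np.array(f["eye"]),M,210/np.tan(np.radians(f["fov_y"])/2),f["cx"],f["cy"]
def ray(c,p):
    e,M,F,cx,cy=c; d=M@np.array([(p[0]-cx)/F,(p[1]-cy)/F,1]); return e,d/np.linalg.norm(d)
def onz(c,p,z):
    e,d=ray(c,p); return e+d*(z-e[2])/d[2]
def tri(c1,p1,c2,p2):
    e1,d1=ray(c1,p1);e2,d2=ray(c2,p2)
    s=np.linalg.lstsq(np.c_[d1,-d2],e2-e1,rcond=None)[0]
    a,b=e1+d1*s[0],e2+d2*s[1]; return (a+b)/2,np.linalg.norm(a-b)
def proj(c,P):
    e,M,F,cx,cy=c; v=M.T@(np.array(P)-e); return v[:2]/v[2]*F+[cx,cy]
E
python3 - <<'E'
from h import *
s=cv2.imread("pics/side0.png");t=cv2.imread("pics/top0.png")
a=cv2.resize(s[175:295,195:375],None,fx=4,fy=4,interpolation=cv2.INTER_CUBIC)
b=cv2.resize(t[145:295,230:340],None,fx=4,fy=4,interpolation=cv2.INTER_CUBIC)
cv2.imwrite("pics/sc.png",a);cv2.imwrite("pics/tc.png",b)
E
```

```text
(no output)
```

View pics/sc.png

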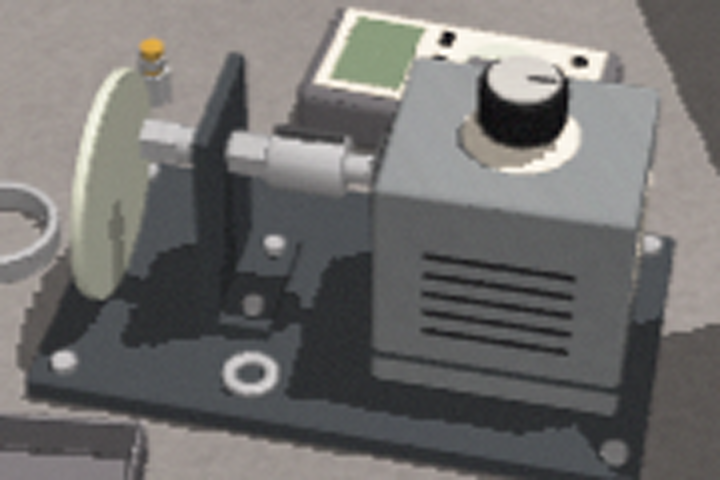

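View pics/tc.png

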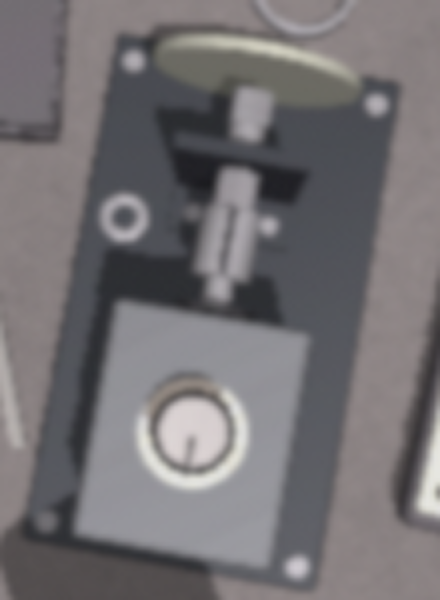

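The side crop shows the knob cap centre near crop (526,78), housing top corners at (415,60), (658,88), (640,228) and (372,190), and the head at (168,143). The top crop shows the cap at (192,430), housing corners at (308,335), (270,568), (73,530) and (113,300), and the head at (252,112). Next I'll triangulate these points.

Run:
```python
from h import *
fs,ft=grab("side"),grab("top");cs,ct=cam(fs),cam(ft)
S=lambda p:(p[0]/4+195-.375,p[1]/4+175-.375)
T=lambda p:(p[0]/4+230-.375,p[1]/4+145-.375)
P={}
pts=dict(knob=((526,78),(192,430)),hfR=((415,60),(308,335)),hnR=((658,88),(270,568)),hnL=((640,228),(73,530)),hfL=((372,190),(113,300)),
 head=((168,130),(252,112)),scr_fL=((64,360),(133,60)),scr_nL=((613,452),(45,520)),scr_nR=((650,243),(297,567)))
for k,(a,b) in pts.items():
    p,r=tri(cs,S(a),ct,T(b));P[k]=p;print(k,np.round(p*1e3,1),"gap",round(r*1e3,1))
print("tilt",R.from_matrix(cs[1]).as_matrix().round(3).tolist())
# cap by mask in the top view
im=ft["image"]; g=im.astype(int)
for n,f,c,roi in(("top",ft,ct,(230,275,258,300)),("side",fs,cs,(183,205,312,340))):
    h=cv2.cvtColor(f["image"],cv2.COLOR_BGR2HSV); sub=h[roi[0]:roi[1],roi[2]:roi[3]]
    m=((sub[...,2]>175)).astype(np.uint8)
    nb,l,st,ce=cv2.connectedComponentsWithStats(m)
    print(n,[(st[i][:5].tolist(),(ce[i]+[roi[2],roi[0]]).round(1)) for i in range(1,nb) if st[i][4]>15])
d1=P["hfR"]-P["hnR"];d2=P["hfL"]-P["hnL"];d3=P["hfL"]-P["hfR"];d4=P["scr_fL"]-P["scr_nL"];d5=P["scr_nL"]-P["scr_nR"]
for d in(d1,d2,d4):print(np.linalg.norm(d),np.arctan2(d[1],d[0]))
for d in(d3,d5):print(np.linalg.norm(d),np.arctan2(-d[0],d[1]))
d=P["head"]-P["knob"];print(np.linalg.norm(d[:2]),np.arctan2(d[1],d[0]))
```

```text
knob [506.9  48.6 172.9] gap 1.5
hfR [554.9 -10.5 135.4] gap 0.9
hnR [440.2  11.1 137.4] gap 0.3
hnL [458.4 107.8 136.6] gap 3.5
hfL [574.1  86.7 137.9] gap 1.6
head [674.2  14.  109.9] gap 0.7
scr_fL [725.6  78.7  16.2] gap 0.3
scr_nL [460.6 131.6  15.3] gap 0.5
scr_nR [431.6 -10.6  16.1] gap 0.0
tilt [[-1.0, -0.012, 0.026], [-0.027, 0.651, -0.759], [-0.007, -0.759, -0.651]]
top [([6, 12, 28, 26, 197], array([278.6, 257.7])), ([12, 15, 17, 16, 206], array([277.8, 252.3]))]
side [([0, 0, 28, 17, 316], array([325.2, 190.2]))]
0.11675174001302888 -0.18620710953950012
0.11762444824361998 -0.18055505207477665
0.2702602887469232 -0.19714045101743713
0.09910789064810867 -0.19480725099983393
0.14515659295658703 -0.20100691867120554
0.17079851145215424 -0.20394817642719346
```

move_arm:
  increments: [8, -18, 0, 0, 1, 15, -34, 0, 0, 1, 15, -34, 0, 0, 1, 16, -34, 0, 0, 1, 20, -25, 0, 0, 1, 26, -20, 0, 0, 1, 26, -20, 0, 0, 1, 26, -20, 0, 0, 1]

```text
time: 0.87
tool_pos: [0.312, -0.3182, 0.2499]
tool_rot: [0.0, 0.978, 0.211, 0.0]
contact_force: [0.8, -0.4, -0.6]
gripper_width: 1.001
grasp_force: 0.0
```

move_arm:
  increments: [26, -20, 0, 0, 1, 26, -20, 0, 0, 1, 26, -20, 0, 0, 1, 26, -20, 0, 0, 1, 26, -20, 0, 0, 1, 26, -20, 0, 0, 1, 26, -20, 0, 0, 1, 26, -20, 0, 0, 1]

```text
time: 1.53
tool_pos: [0.4356, -0.0864, 0.25]
tool_rot: [0.0, 0.977, 0.211, 0.0]
contact_force: [0.4, -0.4, 0.3]
gripper_width: 1.001
grasp_force: 0.0
```

move_arm:
  increments: [26, -20, 0, 0, 1, 26, -20, 0, 0, 1, 26, -20, 0, 0, 1, 24, -19, 0, 0, 1, 15, -12, 0, 0, 1, 5, -4, 0, 0, 1, 0, 0, 0, 0, 1, 0, 0, 0, 0, 1]

```text
time: 2.2
tool_pos: [0.5068, 0.0484, 0.2497]
tool_rot: [0.0, 0.977, 0.211, -0.0]
contact_force: [0.1, 0.4, -0.0]
gripper_width: 0.999
grasp_force: 0.0
```

Run:
```python
from h import *
s=manip.state();p=s["tool_pos"];q=s["tool_rot"];M=R.from_quat([q[1],q[2],q[3],q[0]]).as_matrix()
print(p,s["joint_pos"].round(3),M.T@(np.array([.507,.0487,.171])-p)*1e3)
```

```text
[0.50680553 0.04843116 0.24972998] [-5.100e-02 -2.290e-01  1.877e+00 -1.000e-03  1.494e+00  1.094e+00] [ 0.36295265 -0.1800854  78.72963161]
```

move_arm:
  increments: [0, 0, 15, 0, 1, 0, 0, 25, 0, 1, 0, 0, 20, 0, 1, 0, 0, 12, 0, 1, 0, 0, 6, 0, 1, 0, 0, 0, 0, 1, 0, 0, 0, 0, 0.45, 0, 0, 0, 0, 0.45]

```text
time: 2.87
tool_pos: [0.508, 0.0485, 0.1736]
tool_rot: [0.0, 0.977, 0.211, 0.001]
contact_force: [-0.0, 0.5, 0.1]
gripper_width: 0.746
grasp_force: 0.0
```

move_arm:
  increments: [0, 0, 0, 0, 0, 0, 0, 0, 0, 0, 0, 0, 0, 0, 0, 0, 0, 0, 0, 0, 0, 0, 0, 0, 0]

```text
time: 3.28
tool_pos: [0.5075, 0.0497, 0.1732]
tool_rot: [-0.001, 0.977, 0.212, 0.001]
contact_force: [-3.7, 4.6, 4.9]
gripper_width: 0.445
grasp_force: 59.9
```

move_arm:
  increments: [0, 0, 2, 0, 0, 0, 0, 2, 0, 0, 0, 0, 2, 0, 0, 0, 0, 0, 0, 0, 0, 0, 0, 0, 0]

```text
time: 3.7
tool_pos: [0.5075, 0.0498, 0.1682]
tool_rot: [-0.001, 0.977, 0.212, 0.001]
contact_force: [-4.4, 4.8, 9.6]
gripper_width: 0.443
grasp_force: 60.8
```

move_arm:
  increments: [0, 0, 1, 0, 0, 0, 0, 1, 0, 0, 0, 0, 0, 0, 0, 0, 0, 0, 0, 0]

```text
time: 4.03
tool_pos: [0.5076, 0.0498, 0.1681]
tool_rot: [-0.001, 0.977, 0.212, 0.001]
contact_force: [-9.7, 4.9, 17.7]
gripper_width: 0.444
grasp_force: 61.3
```

move_arm:
  increments: [0, 0, 0, 0.1, 0, 0, 0, 0, 0.1, 0, 0, 0, 0, 0.1, 0, 0, 0, 0, 0.1, 0, 0, 0, 0, 0.1, 0, 0, 0, 0, 0.1, 0, 0, 0, 0, 0.1, 0, 0, 0, 0, 0.1, 0]

```text
time: 4.7
tool_pos: [0.5076, 0.0488, 0.168]
tool_rot: [0.0, 0.982, -0.188, 0.0]
contact_force: [-10.3, 2.2, 17.1]
gripper_width: 0.438
grasp_force: 61.4
```

move_arm:
  increments: [0, 0, 0, 0.1, 0, 0, 0, 0, 0.1, 0, 0, 0, 0, 0.1, 0, 0, 0, 0, 0.1, 0, 0, 0, 0, 0.05, 0, 0, 0, 0, 0.04, 0, 0, 0, 0, 0, 0, 0, 0, 0, 0, 0]

```text
time: 5.37
tool_pos: [0.5072, 0.0483, 0.1681]
tool_rot: [0.001, 0.909, -0.418, 0.0]
contact_force: [-10.7, -1.6, 18.5]
gripper_width: 0.445
grasp_force: 61.5
```

Run:
```python
from h import *
s=manip.state();q=s["tool_rot"];print(s["ft_torque"],s["contact_force"],s["joint_pos"].round(3),2*np.arctan2(q[2],q[1]))
```

```text
[-0.14532131  2.03108446  0.66654203] [-10.66678416  -1.55358025  18.46392154] [-0.05  -0.162  1.958 -0.003  1.345  2.383] -0.8616422913075867
```

move_arm:
  increments: [0, 0, 0, 0, 1, 0, 0, 0, 0, 1, 0, 0, 0, 0, 1, 0, 0, -10, 0, 1, 0, 0, -25, 0, 1, 0, 0, -25, -0.1, 1, 0, 0, -10, -0.1, 1, 0, 0, 0, -0.1, 1]

```text
time: 6.03
tool_pos: [0.509, 0.0487, 0.2385]
tool_rot: [-0.001, 0.961, -0.276, 0.003]
contact_force: [-0.5, -1.3, -0.1]
gripper_width: 1.0
grasp_force: 0.0
```

move_arm:
  increments: [0, 0, 0, -0.1, 1, 0, 0, 0, -0.1, 1, 0, 0, 0, -0.1, 1, 0, 0, 0, -0.06, 1, 0, 0, 0, 0, 1]

```text
time: 6.45
tool_pos: [0.5072, 0.0488, 0.2343]
tool_rot: [0.0, 0.995, -0.102, 0.0]
contact_force: [-0.1, 0.2, -0.8]
gripper_width: 1.0
grasp_force: 0.0
```

Run:
```python
from h import *
s=manip.state();p=s["tool_pos"];q=s["tool_rot"];M=R.from_quat([q[1],q[2],q[3],q[0]]).as_matrix()
print(p,2*np.arctan2(q[2],q[1]),M.T@(np.array([.6765,.0147,.105])-p)*1e3)
f=grab("side");fa=f["image"];ca=cam(f)
for n,roi in(("side",(175,295,195,375)),):
    cv2.imwrite("pics/sc2.png",cv2.resize(fa[roi[0]:roi[1],roi[2]:roi[3]],None,fx=4,fy=4,interpolation=cv2.INTER_CUBIC))
```

```text
[0.50715489 0.04877875 0.23430834] -0.20337282208767532 [172.71928011  -0.84324662 129.33334021]
```

View pics/sc2.png

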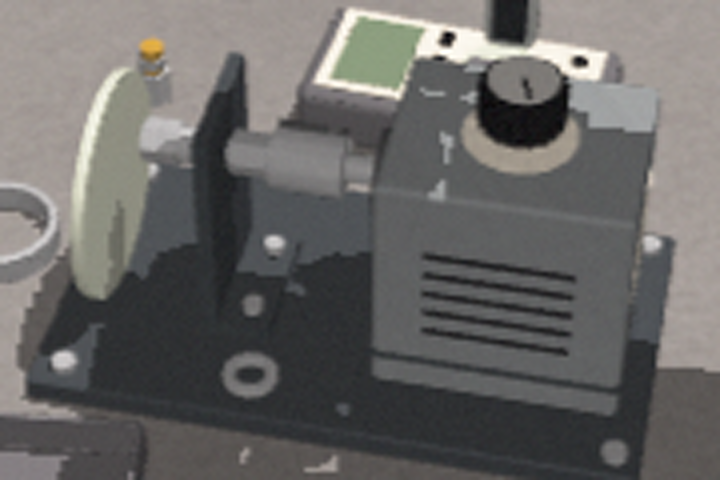

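The knob index now points towards the side camera (crop (527,87)), about 70° clockwise from where it was, and the knob is free. The bolt head at (168,140) has a new roll, so the runner is running. Next I'll go over the gap.

move_arm:
  increments: [12, 0, 0, 0, 1, 30, 0, 0, 0, 1, 35, 0, 0, 0, 1, 35, 0, 0, 0, 1, 30, -1, 0, 0, 1, 20, 0, 0, 0, 1, 10, 0, 0, 0, 1, 0, 0, 0, 0, 1]

```text
time: 7.17
tool_pos: [0.6769, 0.0144, 0.2335]
tool_rot: [0.0, 0.995, -0.103, -0.0]
contact_force: [-1.2, -0.5, 0.1]
gripper_width: 0.998
grasp_force: 0.0
```

move_arm:
  increments: [0, 0, 10, 0, 1, 0, 0, 20, 0, 1, 0, 0, 10, 0, 1, 0, 0, 0, 0, 1, 0, 0, 0, 0, 1]

```text
time: 7.58
tool_pos: [0.6742, 0.0153, 0.1928]
tool_rot: [0.0, 0.995, -0.102, -0.001]
contact_force: [0.6, -0.9, -0.4]
gripper_width: 0.998
grasp_force: 0.0
```

Run:
```python
from h import *
s=manip.state();p=s["tool_pos"];q=s["tool_rot"];M=R.from_quat([q[1],q[2],q[3],q[0]]).as_matrix()
print(p,2*np.arctan2(q[2],q[1]),M.T@(np.array([.6765,.0147,.105])-p)*1e3)
ims=[]
for n in("side","top"):
    f=grab(n); r=f["image"][130:280,190:340] if n=="side" else f["image"][110:260,220:370]
    ims.append(cv2.resize(r,(400,400),interpolation=cv2.INTER_CUBIC))
cv2.imwrite("pics/b.png",np.hstack(ims))
```

```text
[0.67424423 0.0153307  0.19275931] -0.20403490046084077 [ 2.57630644  0.13381568 87.75265356]
```

View pics/b.png

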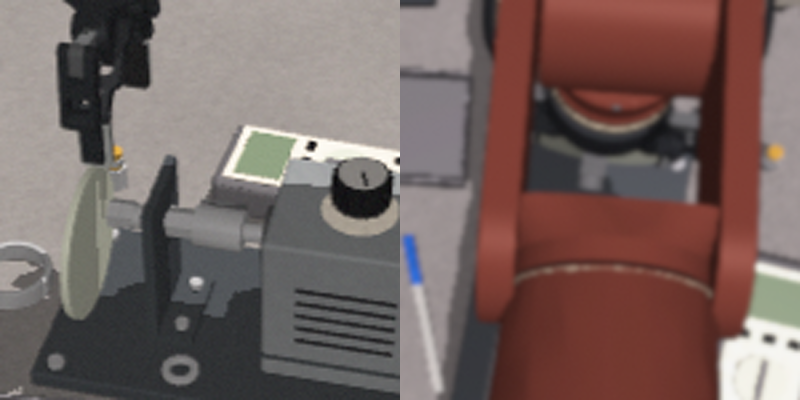

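The side crop (left) shows the near fingertip at crop (92,160), above and close to the disc, whose rim top is at (90,168), with the bracket top at (165,160). I'll check the fit against the projected rig points.

Run:
```python
from h import *
c=cam(grab("side"))
y=-.198;o=np.array([.5069,.0487])+0.095*np.array([np.cos(y),np.sin(y)])
Rg=lambda x,yy,z:np.r_[o+np.array([[np.cos(y),-np.sin(y)],[np.sin(y),np.cos(y)]])@np.array([x,yy])/1e3,z/1e3]
k=400/150
for n,P in dict(br_nearL=(45,35,137),br_farL=(53,35,137),br_nearR=(45,-35,137),br_farR=(53,-35,137),disc_top_in=(103,0,130),disc_top_out=(109,0,130),disc_L=(103,58,72),disc_R=(103,-58,72),head_gapend_top=(87,0,115),finger_low_in=(67,50,181),finger_low_out=(89,50,181),finger_tgt_in=(67,50,93),finger_tgt_out=(89,50,93)).items():
    print(n,((proj(c,Rg(*P))-[190,130])*k).round(0))
```

```text
br_nearL [151. 215.]
br_farL [140. 214.]
br_nearR [176. 154.]
br_farR [166. 152.]
disc_top_in [ 86. 180.]
disc_top_out [ 78. 179.]
disc_L [ 68. 293.]
disc_R [114. 192.]
head_gapend_top [109. 199.]
finger_low_in [110. 175.]
finger_low_out [ 78. 170.]
finger_tgt_in [118. 272.]
finger_tgt_out [ 88. 267.]
```

The projection agrees with the picture, with the finger at crop 78–110 inside the gap. Now I'll descend.

move_arm:
  increments: [2, 0, 8, 0, 1, 0, 0, 14, 0, 1, 0, 0, 14, 0, 1, 0, 0, 14, 0, 1, 0, 0, 14, 0, 1, 0, 0, 14, 0, 1, 0, 0, 8, 0, 1, 0, 0, 2, 0, 1]

```text
time: 8.4
tool_pos: [0.676, 0.0147, 0.1025]
tool_rot: [0.0, 0.995, -0.102, -0.002]
contact_force: [-0.5, 0.3, 0.3]
gripper_width: 1.001
grasp_force: 0.0
```

Run:
```python
from h import *
s=manip.state();p=s["tool_pos"];q=s["tool_rot"];M=R.from_quat([q[1],q[2],q[3],q[0]]).as_matrix()
print(p,s["contact_force"],M.T@(np.array([.6765,.0147,.105])-p)*1e3)
f=grab("side");cv2.imwrite("pics/g.png",cv2.resize(f["image"][130:280,190:340],(600,600),interpolation=cv2.INTER_CUBIC))
```

```text
[0.67603369 0.01466343 0.10254601] [-0.50388832  0.27783862  0.2661774 ] [ 0.43743872 -0.12902414 -2.45618274]
```

View pics/g.png

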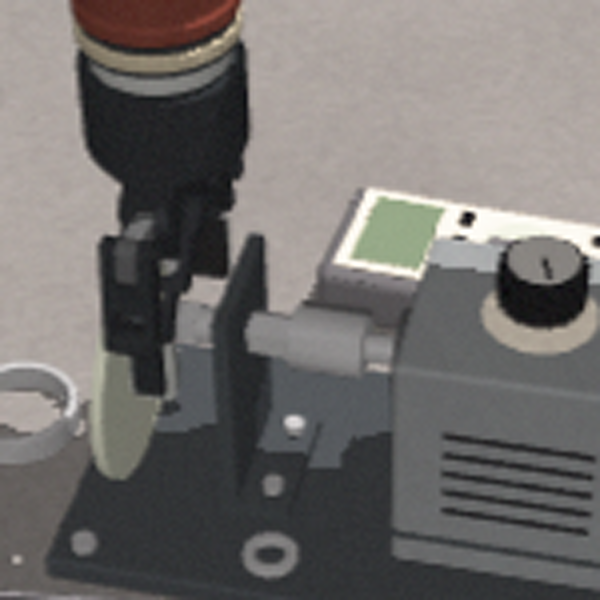

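The near finger, with its tip at (148,390), hangs in the gap beside the head at (195,320) and touches nothing. Now I'll close the grip.

move_arm:
  increments: [0, 0, -2, 0, 0.5, 0, 0, 0, 0, 0.4, 0, 0, 0, 0, 0.3, 0, 0, 0, 0, 0, 0, 0, 0, 0, 0, 0, 0, 0, 0, 0, 0, 0, 0, 0, 0, 0, 0, 0, 0, 0]

```text
time: 9.12
tool_pos: [0.6782, 0.015, 0.1089]
tool_rot: [-0.0, 0.995, -0.102, 0.001]
contact_force: [-0.1, 3.0, 3.9]
gripper_width: 0.213
grasp_force: 58.6
```

move_arm:
  increments: [0, 0, 0, 0, 0, 0, 0, 0, 0, 0, 0, 0, 0, 0, 0, 0, 0, 0, 0, 0, 0, 0, 0, 0, 0, 0, 0, 0, 0, 0, 0, 0, 0, 0, 0, 0, 0, 0, 0, 0]

```text
time: 9.78
tool_pos: [0.6782, 0.015, 0.1088]
tool_rot: [-0.0, 0.995, -0.102, 0.001]
contact_force: [0.1, 4.3, 5.7]
gripper_width: 0.215
grasp_force: 58.7
```

Run:
```python
from h import *
s=manip.state();print(s["gripper_width"]*85,s["grasp_force"],s["contact_force"],s["ft_torque"])
```

```text
18.300470513944898 58.74005153775215 [0.10958399 4.25542987 5.69040943] [ 0.68800784 -0.00705757  0.02778246]
```

move_arm:
  increments: [0, 0, 0, 0, 0, 0, 0, 0, 0, 0, 0, 0, 0, 0, 0, 0, 0, 0, 0, 0, 0, 0, 0, 0, 0, 0, 0, 0, 0, 0, 0, 0, 0, 0, 0, 0, 0, 0, 0, 0]

```text
time: 10.45
tool_pos: [0.6782, 0.015, 0.1089]
tool_rot: [-0.0, 0.995, -0.102, 0.001]
contact_force: [-0.0, 4.5, 5.0]
gripper_width: 0.221
grasp_force: 58.7
```

move_arm:
  increments: [0, 0, 0, 0, 0, 0, 0, 0, 0, 0, 0, 0, 0, 0, 0, 0, 0, 0, 0, 0, 0, 0, 0, 0, 0, 0, 0, 0, 0, 0, 0, 0, 0, 0, 0, 0, 0, 0, 0, 0]

```text
time: 11.12
tool_pos: [0.6782, 0.015, 0.1088]
tool_rot: [-0.0, 0.995, -0.102, 0.001]
contact_force: [-0.1, 3.6, 5.9]
gripper_width: 0.215
grasp_force: 58.7
```

move_arm:
  increments: [0, 0, 0, 0, 0, 0, 0, 0, 0, 0, 0, 0, 0, 0, 0, 0, 0, 0, 0, 0, 0, 0, 0, 0, 0, 0, 0, 0, 0, 0, 0, 0, 0, 0, 0, 0, 0, 0, 0, 0]

```text
time: 11.78
tool_pos: [0.6782, 0.015, 0.1088]
tool_rot: [-0.0, 0.995, -0.102, 0.001]
contact_force: [-0.7, 3.7, 5.8]
gripper_width: 0.217
grasp_force: 58.7
```

move_arm:
  increments: [0, 0, 0, 0, 0, 0, 0, 0, 0, 0, 0, 0, 0, 0, 0, 0, 0, 0, 0, 0, 0, 0, 0, 0, 0, 0, 0, 0, 0, 0, 0, 0, 0, 0, 0, 0, 0, 0, 0, 0]

```text
time: 12.45
tool_pos: [0.6782, 0.015, 0.1088]
tool_rot: [-0.0, 0.995, -0.102, 0.001]
contact_force: [0.3, 4.4, 5.7]
gripper_width: 0.218
grasp_force: 58.7
```

Run:
```python
from h import *
s=manip.state();print(s["gripper_width"]*85,s["grasp_force"],s["contact_force"],s["ft_torque"])
f=grab("side");cv2.imwrite("pics/s_t12.png",f["image"])
```

```text
18.570953400164566 58.737638220191 [0.26908194 4.38979648 5.72360445] [ 6.56012295e-01 -3.02630192e-04 -2.15635344e-02]
```

move_arm:
  increments: [0, 0, 0, 0, 0, 0, 0, 0, 0, 0, 0, 0, 0, 0, 0, 0, 0, 0, 0, 0, 0, 0, 0, 0, 0, 0, 0, 0, 0, 0, 0, 0, 0, 0, 0, 0, 0, 0, 0, 0]

```text
time: 13.17
tool_pos: [0.6782, 0.015, 0.1088]
tool_rot: [-0.0, 0.995, -0.102, 0.001]
contact_force: [0.8, 4.0, 5.6]
gripper_width: 0.22
grasp_force: 58.7
```

move_arm:
  increments: [0, 0, 0, 0, 0, 0, 0, 0, 0, 0, 0, 0, 0, 0, 0, 0, 0, 0, 0, 0, 0, 0, 0, 0, 0, 0, 0, 0, 0, 0, 0, 0, 0, 0, 0, 0, 0, 0, 0, 0]

```text
time: 13.83
tool_pos: [0.6782, 0.015, 0.1088]
tool_rot: [-0.0, 0.995, -0.102, 0.001]
contact_force: [0.9, 3.6, 6.0]
gripper_width: 0.221
grasp_force: 58.7
```

move_arm:
  increments: [0, 0, 0, 0, 0, 0, 0, 0, 0, 0, 0, 0, 0, 0, 0, 0, 0, 0, 0, 0, 0, 0, 0, 0, 0, 0, 0, 0, 0, 0, 0, 0, 0, 0, 0, 0, 0, 0, 0, 0]

```text
time: 14.5
tool_pos: [0.6782, 0.015, 0.1088]
tool_rot: [-0.0, 0.995, -0.102, 0.001]
contact_force: [0.9, 4.1, 4.9]
gripper_width: 0.219
grasp_force: 58.7
```

move_arm:
  increments: [0, 0, 0, 0, 0, 0, 0, 0, 0, 0, 0, 0, 0, 0, 0, 0, 0, 0, 0, 0, 0, 0, 0, 0, 0, 0, 0, 0, 0, 0, 0, 0, 0, 0, 0, 0, 0, 0, 0, 0]

```text
time: 15.17
tool_pos: [0.6782, 0.015, 0.1088]
tool_rot: [-0.0, 0.995, -0.102, 0.001]
contact_force: [0.3, 4.1, 6.1]
gripper_width: 0.217
grasp_force: 58.7
```

move_arm:
  increments: [0, 0, 0, 0, 0, 0, 0, 0, 0, 0, 0, 0, 0, 0, 0, 0, 0, 0, 0, 0, 0, 0, 0, 0, 0, 0, 0, 0, 0, 0, 0, 0, 0, 0, 0, 0, 0, 0, 0, 0]

```text
time: 15.83
tool_pos: [0.6782, 0.015, 0.1088]
tool_rot: [-0.0, 0.995, -0.102, 0.001]
contact_force: [0.2, 4.1, 5.5]
gripper_width: 0.217
grasp_force: 58.7
```

Run:
```python
from h import *
s=manip.state();print(s["gripper_width"]*85,s["grasp_force"],s["contact_force"],s["ft_torque"])
f=grab("side");cv2.imwrite("pics/s_t16.png",f["image"])
```

```text
18.46063001277131 58.73521640896797 [0.16619934 4.06746906 5.5472568 ] [ 0.75938423 -0.03241173  0.03153314]
```

move_arm:
  increments: [0, 0, 0, 0, 0, 0, 0, 0, 0, 0, 0, 0, 0, 0, 0, 0, 0, 0, 0, 0, 0, 0, 0, 0, 0, 0, 0, 0, 0, 0, 0, 0, 0, 0, 0, 0, 0, 0, 0, 0]

```text
time: 16.55
tool_pos: [0.6782, 0.015, 0.1088]
tool_rot: [-0.0, 0.995, -0.102, 0.001]
contact_force: [-0.2, 4.9, 5.5]
gripper_width: 0.217
grasp_force: 59.1
```

move_arm:
  increments: [0, 0, 0, 0, 0, 0, 0, 0, 0, 0, 0, 0, 0, 0, 0, 0, 0, 0, 0, 0, 0, 0, 0, 0, 0, 0, 0, 0, 0, 0, 0, 0, 0, 0, 0, 0, 0, 0, 0, 0]

```text
time: 17.22
tool_pos: [0.6782, 0.015, 0.1088]
tool_rot: [-0.0, 0.995, -0.102, 0.001]
contact_force: [-0.2, 4.8, 5.9]
gripper_width: 0.216
grasp_force: 59.1
```

move_arm:
  increments: [0, 0, 0, 0, 0, 0, 0, 0, 0, 0, 0, 0, 0, 0, 0, 0, 0, 0, 0, 0, 0, 0, 0, 0, 0, 0, 0, 0, 0, 0, 0, 0, 0, 0, 0, 0, 0, 0, 0, 0]

```text
time: 17.88
tool_pos: [0.6782, 0.015, 0.1088]
tool_rot: [-0.0, 0.995, -0.102, 0.001]
contact_force: [-0.4, 4.4, 5.9]
gripper_width: 0.22
grasp_force: 59.1
```

move_arm:
  increments: [0, 0, 0, 0, 0, 0, 0, 0, 0, 0, 0, 0, 0, 0, 0, 0, 0, 0, 0, 0, 0, 0, 0, 0, 0, 0, 0, 0, 0, 0, 0, 0, 0, 0, 0, 0, 0, 0, 0, 0]

```text
time: 18.55
tool_pos: [0.6782, 0.015, 0.1088]
tool_rot: [-0.0, 0.995, -0.102, 0.001]
contact_force: [-0.7, 3.3, 4.9]
gripper_width: 0.22
grasp_force: 59.1
```

Run:
```python
from h import *
s=manip.state();print(s["gripper_width"]*85,s["grasp_force"],s["contact_force"],s["ft_torque"])
f=grab("side");cv2.imwrite("pics/s_t19.png",f["image"])
```

```text
18.67186334930721 59.10339675843716 [-0.65383927  3.31528059  4.88602153] [ 0.71756259  0.04329001 -0.00405615]
```

move_arm:
  increments: [0, 0, 0, 0, 0, 0, 0, 0, 0, 0, 0, 0, 0, 0, 0, 0, 0, 0, 0, 0, 0, 0, 0, 0, 0, 0, 0, 0, 0, 0, 0, 0, 0, 0, 0, 0, 0, 0, 0, 0]

```text
time: 19.27
tool_pos: [0.6782, 0.015, 0.1088]
tool_rot: [-0.0, 0.995, -0.102, 0.001]
contact_force: [0.5, 4.7, 4.9]
gripper_width: 0.218
grasp_force: 59.1
```

move_arm:
  increments: [0, 0, 0, 0, 0, 0, 0, 0, 0, 0, 0, 0, 0, 0, 0, 0, 0, 0, 0, 0, 0, 0, 0, 0, 0, 0, 0, 0, 0, 0, 0, 0, 0, 0, 0, 0, 0, 0, 0, 0]

```text
time: 19.93
tool_pos: [0.6782, 0.015, 0.1088]
tool_rot: [-0.0, 0.995, -0.102, 0.001]
contact_force: [0.3, 5.3, 4.9]
gripper_width: 0.216
grasp_force: 59.1
```

move_arm:
  increments: [0, 0, 0, 0, 0, 0, 0, 0, 0, 0, 0, 0, 0, 0, 0, 0, 0, 0, 0, 0, 0, 0, 0, 0, 0, 0, 0, 0, 0, 0, 0, 0, 0, 0, 0, 0, 0, 0, 0, 0]

```text
time: 20.6
tool_pos: [0.6782, 0.015, 0.1088]
tool_rot: [-0.0, 0.995, -0.102, 0.001]
contact_force: [0.2, 3.3, 5.8]
gripper_width: 0.218
grasp_force: 59.1
```

Run:
```python
from h import *
s=manip.state();print(s["time"],s["gripper_width"]*85,s["grasp_force"],s["contact_force"],s["ft_torque"])
f=grab("side");cv2.imwrite("pics/s_t21.png",f["image"])
I=[cv2.imread(f"pics/s_t{t}.png")[195:235,225:300] for t in(12,16,19,21)]
for a,b in((0,1),(1,2),(2,3)):
    d=np.abs(cv2.GaussianBlur(I[a],(3,3),0).astype(int)-cv2.GaussianBlur(I[b],(3,3),0)).max(2); print(d.mean().round(2),d.max(),(d>15).sum())
cv2.imwrite("pics/cmp.png",np.vstack([np.hstack([cv2.resize(i,None,fx=5,fy=5,interpolation=cv2.INTER_CUBIC) for i in I[:2]]),np.hstack([cv2.resize(i,None,fx=5,fy=5,interpolation=cv2.INTER_CUBIC) for i in I[2:]])]))
```

```text
20.6 18.535915042336256 59.10320296883583 [0.22608761 3.32354437 5.78454434] [ 0.71543623 -0.01634355  0.00391026]
1.55 25 18
1.15 11 0
0.99 4 0
```

View pics/cmp.png

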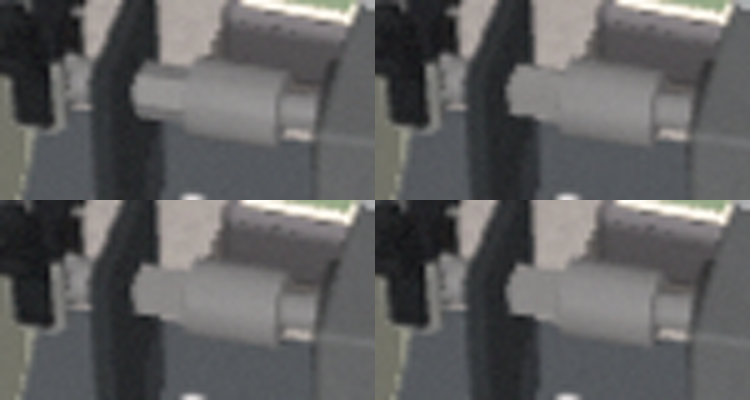

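The nut facet at crop (160,90) changed between 12 s and 16 s, and nothing has moved from 19 s to 21 s. The grip force also stepped up at about 16 s. So the nut is tight and the runner has stalled while the head is still held.

```bash
python3 -c "
from plant import manip
print(manip.job_done())"
```

```text
the job is handed in; nothing more can be done
None
```

I pressed the knob and turned it to its stop, then held the bolt head until the nut looked fully tight and the runner stalled, and handed the job in at about 21 s, still gripping; no verdict was returned.

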